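Close the loaded pressure vessel and find the socket for its closing nut

ROBOT

A 7-joint arm with a two-finger parallel gripper is mounted at the origin on the work surface. World frame = base frame: x ahead of the robot, y to its left, z up, the work surface at z = 0. Lengths are in m, angles in rad, forces in N, time in s.
With the tool pointing down it reaches from about 0.425 to 0.875 m from the base axis. Payload 8.4 kg.
Tool frame: the origin (TCP) lies on the centre line of the jaws, within the pads' length; the fingertips stand 22 mm ahead of it and the grasp point (between the pads) lies 3 mm ahead of it; z points along the fingers, y is the direction in which the jaws open and shut (so a half turn about z gives the same grasp; the last joint's range is limited). The gripper opens to 87 mm and grips with 3 to 60 N. Pads are 19 mm wide; open, the fingers measure 117 mm over their backs; the gripper's body (75 mm by 190 mm) begins 51 mm behind the grasp point.
Start: joints at [1.038, 0.333, 0.04, 1.465, -0.013, 1.343, -0.059], TCP at [0.273, -0.59, 0.245] pointing down, gripper open.
Joint ranges: [-2.58, 2.58], [-0.38, 2.09], [-1.3, 1.39], [0.25, 2.4], [-1.5, 4.64], [0.08, 2.09], [-2.65, 2.65]. Speed limits (rad/s): [2.22, 2.22, 2.79, 2.79, 3.14, 3.14, 3.14].

INTERFACE

Orientations are given as a unit quaternion [x, y, z, w].
In Python, from rig import sensors, grab_frame, calibration, order, boxes_of, silhouettes gives the robot as it stands.
- The arm moves only by the tool servo_tool, never from a script. Its argument "rows" is a list of rows, each an object with "offset": the shift along the tool's x, y, z scaled (see below), a list of three; "delta_rot": the turn, a rotation vector about the tool's x, y, z scaled (see below), a list of three. In form: [{"offset": [x, y, z], "delta_rot": [wx, wy, wz]}, ...]. A call has exactly 5 rows; each row is the pose to reach, as a shift and turn from the pose measured when the call began, along the tool's axes at that moment, turning the shorter way round; what a row does not reach only later rows make up. The controller multiplies each number of a shift by 0.1 m and each number of a turn by pi rad. A row lasts 1/8 s, in which the tool goes at most 62.5 mm and 10.7 degrees, less where a joint would pass 70% of its speed; a pose out of reach is approached as far as the arm can. A call with a number of a shift or a turn outside -1 to 1 is refused whole. A call with a gripper value outside its range is refused whole. "fingers" is the opening, from -1 (shut) to 1 (fully open), so that 0 is half open, set as the call begins (left out, the last holds). The fingers move at their own pace and stop on an object; "newtons" is the grip in N (left out, the last holds). Time passes only in rows, so rows that repeat a pose let the fingers close, or fill a call up. It gives the time, the measured TCP pose, the force and the opening at its end, in the units of the state.
- sensors.observe(): the state, without advancing time (a new reading comes with each control period).
- grab_frame(name): name is "scene" or "top" or "wrist"; returns the picture (420x560x3 uint8, red, green, blue); there is no depth.
- calibration(name): a dict with "K" (3x3 intrinsics, pixels), "k1" (the pictures are not rectified: a ray, as slopes to the right and down, at radius r is drawn at 1 + k1 r^2 times it, then the intrinsics apply), "position" and "orientation" of the camera in the world; the wrist camera has in their place "mount" (4x4, takes a point from camera to tool coordinates, whose origin is the TCP and whose axes are the flange's). Camera axes: x right, y down, z forward; pixel columns grow to the right and rows downward; lengths in m; the calibration is good to about 2 mm. A picture is of the moment at which its call begins: read the wrist's pose just before it. calibration takes no time and is no camera call.
- order.hand_in(): hands the job in, once; it reports no verdict.
Trained networks look in the newest picture that a camera, given by its name, has taken for a name from the list of things; names that differ only in an ending like _2 or _b are one class to them, and where a whole thing is asked for, a point or a joint stands for the part that bears it (a point fixed in the world has none). Each returns a list of dicts, best first, with "confidence" (0 to 1); they miss things now and then, are a little off and sometimes report something else, mostly with a low value. They report only what shows in the picture. A call takes as long as a camera call.
- boxes_of(name, camera): "centre" ([x, y, z] in m, in world coordinates, good to about 4 mm: the middle of the surface that is visible of it).
- silhouettes(name, camera): "region" (420x560 bool, what is visible of it).
The state is a dict: "time_s": time; "q": joint angles; "joint_velocities": joint speeds; "joint_efforts": joint torques, N m; "tcp_pos": TCP position; "ee_rot": TCP orientation; "wrist_force": force on the tool from outside, world axes, zero at the start; "ft_torque": the same for the moment, N m; "opening": finger opening in m.
Only numpy, scipy, OpenCV 4.12 (cv2) and the standard library are available. Lean on these libraries where they do the work, as an engineer would, in place of code of your own. Each camera call takes 0.05 s, during which the arm holds its last target.

TASK

The pressure vessel is loaded: swing its lid fully shut by the red tab, then try the sockets from the blue tray on the brass closing nut until you find the one that fits, standing any that does not fit back upright in the tray. Finish while still holding the right socket in the gripper, straight and pushed fully home over the nut, ready for the torque wrench; leave everything else on the bench where it is.

Things in the scene. Friction and masses are not known exactly. Their poses are not given: they have to be found in the camera images.
- lid (a joint): hinge angle of the vessel's lid in rad: 0 fully shut and level (a stop), grows as it opens upward; it starts part open. The hinge is stiff: the lid stays where it is left and needs about 2 to 8 N at the tab to close
- vessel: steel pressure vessel fixed to the bench: body 112 mm diameter, foot 150 mm square, lid 132 mm diameter, its top 113 mm above the bench when shut; a gauge 38 mm wide stands in the lid's middle, up to 67 mm above it. Origin under the middle; -x points level towards the nut and tab of the shut lid, the hinge is at +x
- lid_hinge (a point): middle of the lid's hinge line, at the back of the vessel, 103 mm above the bench. This frame does not turn with the lid: z up, y along the hinge line, -x points level from the hinge across the vessel towards the nut and tab of the shut lid
- lid_tab (a point): middle of the outer (upper when shut) face of the red lifting tab at the lid's free end: 200 mm from the hinge line along the lid and 10 mm above it square to the lid. The tab is 32 mm wide, 10 mm thick and runs from 184 to 217 mm from the hinge. Turns with the lid: -x along the lid away from the hinge, z out of its outer face
- nut_seat (a point): middle of the underside of the brass hex nut, on its 37 mm washer on the lid, 160 mm from the hinge line, 12 mm above it square to the lid. z: the nut's axis out of the lid (up when shut); x: square to a pair of flats. A socket is fully home when its mouth rests on the washer: its half-way point is then 31 mm above this point. One too small stops on the nut, about 15 mm higher
- nut_top (a point): middle of the top of the same nut, 16 mm above its underside. Nut 24 mm across flats: 11 mm of full hexagon, then chamfered to 20 mm across flats at the top; a 15 mm stud end stands 2.5 mm proud. The nut is stiff to turn (0.4 N m). The gauge's axis is about 80 mm behind it
- socket_a_mid (a point): slim steel socket standing mouth down in the tray, plainly too small for the nut. 62 mm tall, 0.22 kg; lower 24 mm a round sleeve only 27 mm wide, upper 38 mm a hex drive adapter 26 mm across flats to grip. Bore 22 mm deep, its flats parallel to the adapter's. Point: on the axis, half-way up; z up the axis, x square to a flat
- socket_b_mid (a point): one of two wide steel sockets alike outside, standing mouth down in the tray; one of the two fits the nut (1.1 mm play all round), the other is too small, which is which is not known. 62 mm tall, 0.28 kg; lower 24 mm a round sleeve 39 mm wide, upper 38 mm a hex drive adapter 26 mm across flats to grip. Bore 22 mm deep, its flats parallel to the adapter's. Point: on the axis, half-way up; z up the axis, x square to a flat
- socket_c_mid (a point): one of two wide steel sockets alike outside, standing mouth down in the tray; one of the two fits the nut (1.1 mm play all round), the other is too small, which is which is not known. 62 mm tall, 0.28 kg; lower 24 mm a round sleeve 39 mm wide, upper 38 mm a hex drive adapter 26 mm across flats to grip. Bore 22 mm deep, its flats parallel to the adapter's. Point: on the axis, half-way up; z up the axis, x square to a flat
- tray: blue plastic tray fixed to the bench, 150 x 340 mm, floor 4 mm thick, rim 14 mm high; origin under its middle, y along its length. The sockets stand in a row along it about 100 mm apart
- bottle_clear: bystander: clear glass bottle with blue cap, 70 mm diameter, 150 mm tall; origin under its middle
- bottle_amber: bystander: amber glass bottle with blue cap, 60 mm diameter, 125 mm tall; origin under its middle
- beaker: bystander: glass beaker, 66 mm diameter, 85 mm tall; origin under its middle
- wash_bottle: bystander: clear squeeze bottle with red cap and white spout, 60 mm diameter, 168 mm tall; origin under its middle
- gasket: bystander: white sealing ring lying flat, 106 mm diameter, 6 mm thick; origin under its middle
- torque_wrench: bystander: torque wrench lying along its own y, 310 mm long, up to 40 mm high; origin under its middle
- petri_dishes: bystander: stack of clear dishes, 90 mm diameter, 42 mm tall; origin under its middle

How it is judged:
By the outcome, as a careful person would: the job done as asked, in the order asked, and still so for the second after the job is handed in, while the arm keeps its last pose, push and grip.
It also fails if it takes over 72 s, if anything falls off the work surface, if the arm or the gripper's body presses on something with over 40 N, if the wrist force passes 120 N, or if a joint passes its speed limit or range.

## Working session

There is one attempt and no reset: what is moved stays moved. The work goes in short steps, Python scripts to look and compute and a tool call to move; the robot and the scene stay as the last step left them, time stands still between calls to the robot, and variables do not carry over. Pictures are saved under pics/ and viewed, and the job is handed in when it is done.

Besides the shell and the picture viewer there is one more tool, called after "Emit:" as name(argument=value, ...) on one line, values as JSON. servo_tool: Moves the arm, as the interface text tells. Shifts and turns lie within -1 to 1; 1 stands for 0.1 m of shift or pi rad of turn. Its arguments: {"type":"object","properties":{"rows":{"type":"array","items":{"type":"object","properties":{"offset":{"type":"array","items":{"type":"number"}},"delta_rot":{"type":"array","items":{"type":"number"}}}}},"fingers":{"type":"number"},"newtons":{"type":"number"}},"required":["rows"]}

```bash
mkdir -p pics; ls; cat > h.py <<'E'
import numpy as np, cv2
from scipy.spatial.transform import Rotation as R
from rig import sensors, grab_frame, calibration, order, boxes_of, silhouettes
def save(name,fn):
    im=grab_frame(name); cv2.imwrite('pics/'+fn,im[:,:,::-1]); return im
E
python3 - <<'E'
from h import *
s=sensors.observe(); print({k:np.round(v,3).tolist() for k,v in s.items()})
save('scene','s0.png'); save('top','t0.png')
for c in('scene','top','wrist'): print(c,calibration(c))
for n in ['lid_tab','socket_a_mid','socket_b_mid','vessel','tray','nut_top','lid']:
    for c in('top','scene'):
        print(n,c,[(np.round(b['centre'],3).tolist(),round(b['confidence'],2)) for b in boxes_of(n,c)])
print(sensors.observe()['time_s'])
E
```

```text
pics
{'time_s': 0.0, 'q': [1.038, 0.334, 0.04, 1.466, -0.013, 1.343, -0.058], 'joint_velocities': [0.0, 0.001, -0.001, 0.001, -0.0, -0.0, -0.001], 'joint_efforts': [0.0, -65.637, 1.335, -40.379, -0.06, 0.045, 0.0], 'tcp_pos': [0.273, -0.589, 0.244], 'ee_rot': [0.977, 0.215, -0.0, -0.001], 'wrist_force': [0.066, -0.067, -1.244], 'ft_torque': [0.011, -0.025, -0.115], 'opening': 0.087}
scene {'K': array([[413.78168763,   0.        , 278.26924116],
       [  0.        , 413.78168763, 207.26675502],
       [  0.        ,   0.        ,   1.        ]]), 'k1': -0.04286298456238617, 'position': array([1.0900327 , 0.9326279 , 1.22086401]), 'orientation': array([ 0.23856902,  0.89992458, -0.35502881, -0.08470607])}
top {'K': array([[527.42751228,   0.        , 272.91768372],
       [  0.        , 527.42751228, 208.25930796],
       [  0.        ,   0.        ,   1.        ]]), 'k1': -0.011175352726889567, 'position': array([0.4471849 , 0.00848312, 1.79463183]), 'orientation': array([-0.70295003,  0.70992212, -0.02709422,  0.03373049])}
wrist {'K': array([[301.19564828,   0.        , 278.6939273
[... 459 characters left out ...]
         1.00000000e+00]])}
lid_tab top [([0.563, -0.205, 0.16], 0.48)]
lid_tab scene [([0.573, -0.192, 0.16], 0.93)]
socket_a_mid top [([0.576, 0.243, 0.067], 0.43)]
socket_a_mid scene [([0.43, 0.594, 0.027], 0.66), ([0.584, 0.256, 0.051], 0.49)]
socket_b_mid top []
socket_b_mid scene [([0.558, 0.158, 0.034], 0.65)]
vessel top [([0.564, -0.205, 0.162], 0.61)]
vessel scene [([0.572, -0.178, 0.095], 0.93)]
tray top [([0.564, 0.252, 0.004], 0.62)]
tray scene [([0.57, 0.266, 0.002], 0.91)]
nut_top top [([0.507, -0.187, 0.201], 0.55)]
nut_top scene [([0.513, -0.182, 0.196], 0.4)]
lid top [([0.562, -0.204, 0.164], 0.83), ([0.429, 0.551, 0.022], 0.33)]
lid scene [([0.566, -0.192, 0.16], 0.67)]
0.8
```

View pics/s0.png

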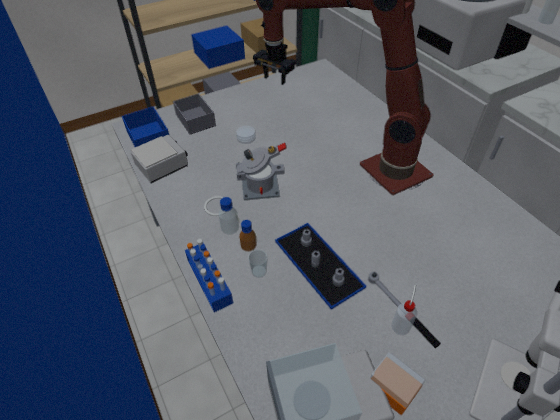

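View pics/t0.png

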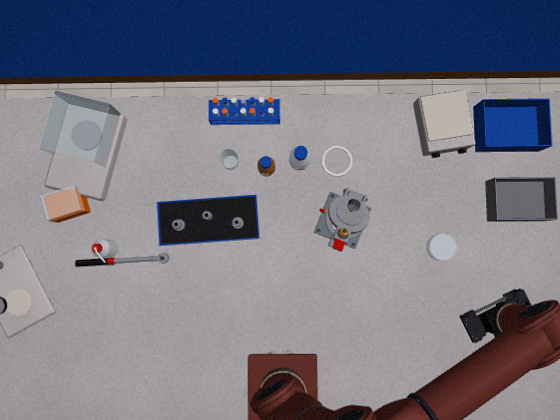

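```bash
cat >> h.py <<'E'
def campose(c,s=None):
    k=calibration(c)
    if c!='wrist': 
        return k['K'],k['k1'],np.array(k['position']),R.from_quat(k['orientation']).as_matrix()
    T=np.eye(4); T[:3,:3]=R.from_quat(s['ee_rot']).as_matrix(); T[:3,3]=s['tcp_pos']; T=T@k['mount']
    return k['K'],k['k1'],T[:3,3],T[:3,:3]
def proj(P,cp):
    K,k1,p,M=cp; P=np.atleast_2d(P); q=(P-p)@M; x=q[:,:2]/q[:,2:]; x=x*(1+k1*(x**2).sum(1,keepdims=True))
    return x*K[0,0]+K[:2,2]
def ray(uv,cp):
    K,k1,p,M=cp; d=(np.array(uv,float)-K[:2,2])/K[0,0]; x=d.copy()
    for _ in range(10): x=d/(1+k1*(x**2).sum())
    v=M@np.array([x[0],x[1],1]); return p,v
def atz(uv,z,cp):
    p,v=ray(uv,cp); return p+v*(z-p[2])/v[2]
def crop(im,x0,x1,y0,y1,f,fn):
    cv2.imwrite('pics/'+fn,cv2.resize(im[y0:y1,x0:x1,::-1],None,fx=f,fy=f,interpolation=cv2.INTER_CUBIC))
E
python3 - <<'E'
from h import *
s=cv2.imread('pics/s0.png')[:,:,::-1]; t=cv2.imread('pics/t0.png')[:,:,::-1]
a=cv2.resize(s[120:220,210:310],None,fx=4,fy=4,interpolation=2); b=cv2.resize(t[180:260,300:400],None,fx=4,fy=4,interpolation=2)
b=cv2.copyMakeBorder(b,0,80,0,0,0)
cv2.imwrite('pics/z0.png',np.hstack([a,b])[:,:,::-1])
a=cv2.resize(s[215:310,270:370],None,fx=4,fy=4,interpolation=2); b=cv2.resize(t[185:255,150:265],None,fx=3.47,fy=3.47,interpolation=2)
b=cv2.copyMakeBorder(b,0,380-b.shape[0],0,0,0)
cv2.imwrite('pics/z1.png',np.hstack([a,b])[:,:,::-1])
E
```

```text
(no output)
```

View pics/z0.png

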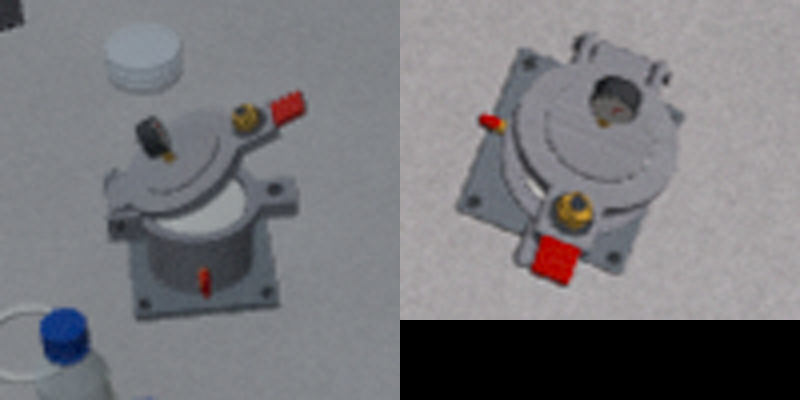

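View pics/z1.png

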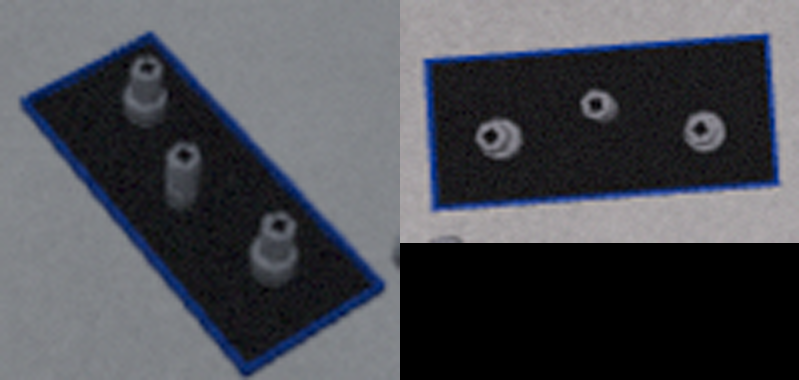

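```bash
cat >> h.py <<'E'
def tri(obs):
    A=np.zeros((3,3));b=np.zeros(3)
    for uv,cp in obs:
        p,v=ray(uv,cp); v=v/np.linalg.norm(v); M=np.eye(3)-np.outer(v,v); A+=M;b+=M@p
    P=np.linalg.solve(A,b); return P,[np.round(proj(P,cp)[0]-uv,1).tolist() for uv,cp in obs]
E
python3 - <<'E'
from h import *
T=campose('top');S=campose('scene')
zt=lambda u,v:(300+(u-400+.5)/4-.5,180+(v+.5)/4-.5); zs=lambda u,v:(210+(u+.5)/4-.5,120+(v+.5)/4-.5)
for n,a,b in [('tab',(556,260),(288,105)),('stud',(578,204),(245,112)),('gauge',(615,95),(152,130))]:
    print(n,tri([(zt(*a),T),(zs(*b),S)]))
for n,a in [('c1',(528,50)),('c2',(680,115)),('c3',(620,270)),('c4',(462,210))]: print(n,atz(zt(*a),0.008,T))
for n,a in [('d1',(138,316)),('d2',(278,303))]: print(n,atz(zs(*a),0.004,S))
# tray and sockets
zt=lambda u,v:(150+(u-400+.5)/3.47-.5,185+(v+.5)/3.47-.5); zs=lambda u,v:(270+(u+.5)/4-.5,215+(v+.5)/4-.5)
for a in [(426,61),(768,37),(777,184),(435,208)]: print('tray',atz(zt(*a),.014,T))
for n,a,b in [('L',(490,136),(279,225)),('mid',(595,104),(184,155)),('R',(700,129),(148,67))]:
    print(n,tri([(zt(*a),T),(zs(*b),S)]),atz(zt(*a),.066,T),atz(zs(*b),.066,S))
E
```

```text
tab (array([ 0.47303681, -0.17393386,  0.20400955]), [[0.1, -0.1], [0.1, 0.0]])
stud (array([ 0.51359404, -0.19081083,  0.2004469 ]), [[-0.2, 0.4], [-0.4, -0.0]])
gauge (array([ 0.59797828, -0.22270729,  0.19049796]), [[-0.0, 0.0], [-0.0, -0.0]])
c1 [ 0.65447928 -0.17593612  0.008     ]
c2 [ 0.59760971 -0.30380416  0.008     ]
c3 [ 0.46690463 -0.24995554  0.008     ]
c4 [ 0.51884072 -0.117552    0.008     ]
d1 [ 0.65342079 -0.17283119  0.004     ]
d2 [ 0.52039107 -0.11676365  0.004     ]
tray [0.62552445 0.41809162 0.014     ]
tray [0.64562977 0.08256989 0.014     ]
tray [0.50178995 0.07477335 0.014     ]
tray [0.48164723 0.40796294 0.014     ]
L (array([0.54856535, 0.34433488, 0.06615042]), [[0.1, -0.1], [0.1, 0.0]]) [0.54825434 0.3446102  0.066     ] [0.54882942 0.34403186 0.066     ]
mid (array([0.5780115 , 0.24457203, 0.0667699 ]), [[0.1, -0.1], [0.1, 0.0]]) [0.57765529 0.24497217 0.066     ] [0.57808911 0.24382451 0.066     ]
R (array([0.55299251, 0.14529624, 0.06628022]), [[0.0, -0.0], [0.0, 0.0]]) [0.55291332 0.14538496 0.066     ] [0.5529582  0.14503814 0.066     ]
```

```bash
cat >> h.py <<'E'
def Ry(yaw):
    c,s=np.cos(yaw),np.sin(yaw); return np.array([[c,s,0],[s,-c,0],[0,0,-1.]])
def plan(pos,yawdeg=None,s=None):
    s=s or sensors.observe(); p=np.array(s['tcp_pos']); M=R.from_quat(s['ee_rot']).as_matrix()
    y0=np.degrees(np.arctan2(M[1,0],M[0,0])); yawdeg=y0 if yawdeg is None else yawdeg
    d=M.T@(np.array(pos)-p)/.1; w=R.from_matrix(M.T@Ry(np.radians(yawdeg))).as_rotvec()/np.pi
    print('t',round(s['time_s'],2),'tcp',p.round(4),'yaw',y0.round(1),'tilt',np.degrees(np.arccos(-M[2,2])).round(2),'F',np.round(s['wrist_force'],1),'op',round(float(s['opening']),4),'q',np.round(s['q'],2))
    print('offset',d.round(3),'rot',w.round(4)); return d,w
E
python3 - <<'E'
from h import *
plan([.473,-.174,.29],-23)
plan([.473,-.174,.29],157)
E
```

```text
t 0.8 tcp [ 0.2732 -0.5898  0.2445] yaw 24.9 tilt 0.0 F [ 0.5 -0.2 -0.1] op 0.0871 q [ 1.04  0.33  0.04  1.47 -0.01  1.34 -0.06]
offset [ 3.561 -2.933 -0.454] rot [-0.      0.      0.2659]
t 0.8 tcp [ 0.2732 -0.5898  0.2445] yaw 24.9 tilt 0.0 F [ 0.5 -0.2 -0.1] op 0.0871 q [ 1.04  0.33  0.04  1.47 -0.01  1.34 -0.06]
offset [ 3.561 -2.933 -0.454] rot [-0.     -0.     -0.7341]
```

Emit:
servo_tool(rows=[{"offset":[0.3,-0.25,-0.1],"delta_rot":[0,0,0]},{"offset":[0.6,-0.5,-0.2],"delta_rot":[0,0,0]},{"offset":[0.95,-0.78,-0.3],"delta_rot":[0,0,0]},{"offset":[1,-0.82,-0.4],"delta_rot":[0,0,0]},{"offset":[1,-0.82,-0.45],"delta_rot":[0,0,0]}], fingers=-1, newtons=20)

```text
time_s: 1.42
tcp_pos: [0.3295, -0.4736, 0.2905]
ee_rot: [0.977, 0.215, 0.0, 0.001]
wrist_force: [-1.3, 0.1, -0.2]
opening: 0.0448
```

Emit:
servo_tool(rows=[{"offset":[0.5,-0.41,0],"delta_rot":[0,0,0]},{"offset":[1,-0.82,0],"delta_rot":[0,0,0]},{"offset":[1,-0.82,0],"delta_rot":[0,0,0]},{"offset":[1,-0.82,0],"delta_rot":[0,0,0]},{"offset":[1,-0.82,0],"delta_rot":[0,0,0]}])

```text
time_s: 2.05
tcp_pos: [0.3845, -0.3592, 0.2901]
ee_rot: [0.977, 0.214, -0.0, 0.001]
wrist_force: [-0.0, 0.9, 0.2]
opening: 0.0017
```

Emit:
servo_tool(rows=[{"offset":[0.5,-0.41,0],"delta_rot":[0,0,0]},{"offset":[1,-0.82,0],"delta_rot":[0,0,0]},{"offset":[1,-0.82,0],"delta_rot":[0,0,0]},{"offset":[1,-0.82,0],"delta_rot":[0,0,0]},{"offset":[1,-0.82,0],"delta_rot":[0,0,0]}])

```text
time_s: 2.68
tcp_pos: [0.4403, -0.2449, 0.2898]
ee_rot: [0.977, 0.212, -0.0, 0.001]
wrist_force: [-0.3, 0.5, -0.3]
opening: 0.0008
```

```bash
python3 - <<'E'
from h import *
plan([.473,-.174,.29],-23)
save('wrist','w1.png')
E
```

```text
t 2.67 tcp [ 0.4403 -0.2449  0.2898] yaw 24.5 tilt 0.08 F [-0.3  0.5 -0.3] op 0.0008 q [ 0.65  0.03 -0.24  1.73  0.01  1.38 -0.73]
offset [ 0.592 -0.509 -0.003] rot [4.000e-04 2.000e-04 2.639e-01]
```

View pics/w1.png

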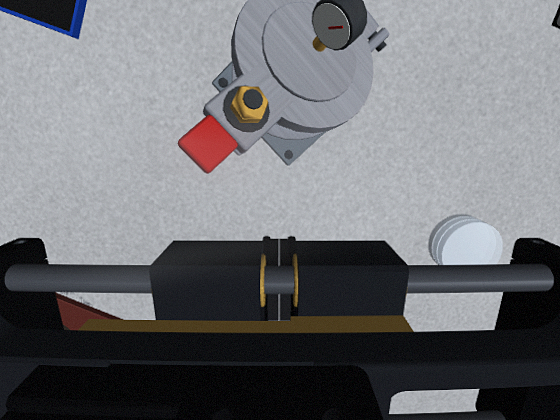

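```bash
python3 - <<'E'
from h import *
s=sensors.observe(); W=campose('wrist',s);T=campose('top');S=campose('scene')
print(s['tcp_pos'])
zt=lambda u,v:(300+(u-400+.5)/4-.5,180+(v+.5)/4-.5); zs=lambda u,v:(210+(u+.5)/4-.5,120+(v+.5)/4-.5)
for n,a,b,w in [('tab',(556,260),(288,105),(208,144)),('stud',(578,204),(245,112),(253,100))]:
    print(n,tri([(zt(*a),T),(zs(*b),S),(w,W)]))
    print(tri([(zt(*a),T),(w,W)]))
E
```

```text
[ 0.44036174 -0.24464305  0.28978275]
tab (array([ 0.47315695, -0.17301954,  0.20513271]), [[-0.2, -0.2], [0.2, -0.1], [1.1, 0.1]])
(array([ 0.47299125, -0.17302394,  0.2083955 ]), [[-0.1, -0.1], [0.1, 0.6]])
stud (array([ 0.51407347, -0.19013519,  0.20130195]), [[-0.4, 0.2], [-0.4, -0.1], [0.2, 1.0]])
(array([ 0.51438747, -0.19050299,  0.20890957]), [[0.0, 0.0], [0.0, -0.0]])
```

Emit:
servo_tool(rows=[{"offset":[0.15,-0.13,0.0],"delta_rot":[0,0,0.055]},{"offset":[0.3,-0.26,0],"delta_rot":[0,0,0.11]},{"offset":[0.45,-0.39,0.1],"delta_rot":[0,0,0.165]},{"offset":[0.6,-0.51,0.3],"delta_rot":[0,0,0.22]},{"offset":[0.6,-0.51,0.45],"delta_rot":[0,0,0.264]}])

```text
time_s: 3.35
tcp_pos: [0.4739, -0.173, 0.2439]
ee_rot: [0.979, -0.202, -0.0, 0.0]
wrist_force: [-0.5, -0.8, -0.6]
opening: 0.0003
```

```bash
python3 - <<'E'
from h import *
H=np.array([.6332,-.243]);u=np.array([-.9205,.391])
s=sensors.observe()
for th in [27,20,13,6,0]:
    t=np.radians(th); r=.2*np.cos(t)-.01*np.sin(t); z=.103+.2*np.sin(t)+.01*np.cos(t)+.022
    p=H+u*r; print(th); plan([*p,z],-23,s)
E
```

```text
27
t 3.35 tcp [ 0.4739 -0.173   0.2439] yaw -23.3 tilt 0.06 F [-0.5 -0.8 -0.6] op 0.0003 q [ 0.56  0.06 -0.3   1.8   0.02  1.29 -1.73]
offset [0.003 0.022 0.192] rot [ 0.0003  0.0001 -0.0015]
20
t 3.35 tcp [ 0.4739 -0.173   0.2439] yaw -23.3 tilt 0.06 F [-0.5 -0.8 -0.6] op 0.0003 q [ 0.56  0.06 -0.3   1.8   0.02  1.29 -1.73]
offset [-0.106  0.022  0.411] rot [ 0.0003  0.0001 -0.0015]
13
t 3.35 tcp [ 0.4739 -0.173   0.2439] yaw -23.3 tilt 0.06 F [-0.5 -0.8 -0.6] op 0.0003 q [ 0.56  0.06 -0.3   1.8   0.02  1.29 -1.73]
offset [-0.187  0.022  0.642] rot [ 0.0003  0.0001 -0.0015]
6
t 3.35 tcp [ 0.4739 -0.173   0.2439] yaw -23.3 tilt 0.06 F [-0.5 -0.8 -0.6] op 0.0003 q [ 0.56  0.06 -0.3   1.8   0.02  1.29 -1.73]
offset [-0.239  0.022  0.881] rot [ 0.0003  0.0001 -0.0015]
0
t 3.35 tcp [ 0.4739 -0.173   0.2439] yaw -23.3 tilt 0.06 F [-0.5 -0.8 -0.6] op 0.0003 q [ 0.56  0.06 -0.3   1.8   0.02  1.29 -1.73]
offset [-0.26   0.022  1.089] rot [ 0.0003  0.0001 -0.0015]
```

Emit:
servo_tool(rows=[{"offset":[0,0.02,0.12],"delta_rot":[0,0,0]},{"offset":[0,0.02,0.25],"delta_rot":[0,0,0]},{"offset":[-0.07,0.02,0.36],"delta_rot":[0,0,0]},{"offset":[-0.12,0.02,0.47],"delta_rot":[0,0,0]},{"offset":[-0.16,0.02,0.57],"delta_rot":[0,0,0]}])

```text
time_s: 3.98
tcp_pos: [0.4581, -0.1685, 0.1865]
ee_rot: [0.979, -0.201, 0.0, 0.001]
wrist_force: [1.6, -1.0, 2.8]
opening: 0.0001
```

Emit:
servo_tool(rows=[{"offset":[-0.03,0,0.1],"delta_rot":[0,0,0]},{"offset":[-0.05,0,0.2],"delta_rot":[0,0,0]},{"offset":[-0.07,0,0.3],"delta_rot":[0,0,0]},{"offset":[-0.085,0,0.38],"delta_rot":[0,0,0]},{"offset":[-0.095,0,0.46],"delta_rot":[0,0,0]}])

```text
time_s: 4.6
tcp_pos: [0.4495, -0.1648, 0.14]
ee_rot: [0.98, -0.201, 0.0, 0.001]
wrist_force: [1.1, -0.8, 1.4]
opening: 0.0004
```

```bash
python3 - <<'E'
from h import *
plan([.449,-.165,.135])
im=save('scene','s2.png'); crop(im,210,310,120,220,6,'s2z.png')
E
```

```text
t 4.6 tcp [ 0.4495 -0.1648  0.14  ] yaw -23.2 tilt 0.06 F [ 1.1 -0.8  1.4] op 0.0004 q [ 0.56  0.09 -0.31  1.99  0.03  1.07 -1.75]
offset [-0.004  0.004  0.05 ] rot [ 0.0003 -0.0002 -0.    ]
```

View pics/s2z.png

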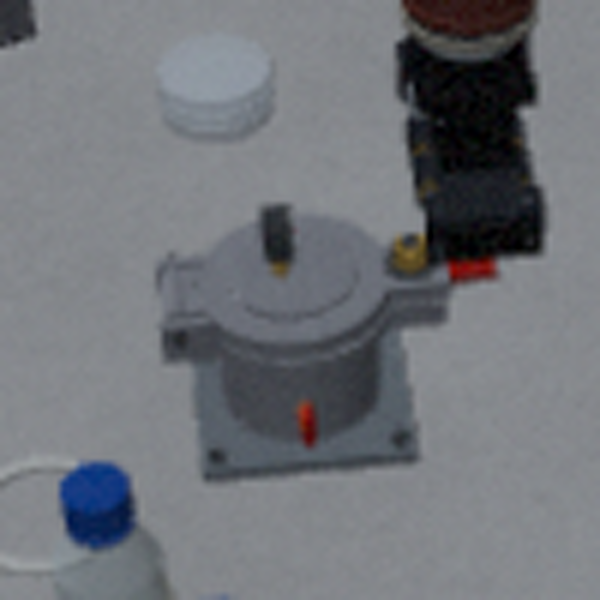

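The picture shows the lid nearly level, with the fingertips on the red tab at about (470,268) in the zoom. I'll press on slowly to the stop.

Emit:
servo_tool(rows=[{"offset":[0,0,0.02],"delta_rot":[0,0,0]},{"offset":[-0.005,0,0.04],"delta_rot":[0,0,0]},{"offset":[-0.005,0,0.06],"delta_rot":[0,0,0]},{"offset":[-0.005,0,0.07],"delta_rot":[0,0,0]},{"offset":[-0.005,0,0.08],"delta_rot":[0,0,0]}])

```text
time_s: 5.28
tcp_pos: [0.4487, -0.1645, 0.135]
ee_rot: [0.979, -0.202, -0.0, 0.001]
wrist_force: [-20.8, 6.4, 53.8]
opening: 0.0005
```

Emit:
servo_tool(rows=[{"offset":[0,0,-0.05],"delta_rot":[0,0,0]},{"offset":[0,0,-0.25],"delta_rot":[0,0,0]},{"offset":[0,0,-0.6],"delta_rot":[0,0,0]},{"offset":[0,0,-0.95],"delta_rot":[0,0,0]},{"offset":[0,0,-0.95],"delta_rot":[0,0,0]}], fingers=0)

```text
time_s: 5.9
tcp_pos: [0.45, -0.1646, 0.2325]
ee_rot: [0.979, -0.202, 0.002, 0.001]
wrist_force: [0.4, -0.2, -0.6]
opening: 0.0397
```

```bash
python3 - <<'E'
from h import *
plan([.486,-.18,.24])
im=save('wrist','w2.png')
im=save('scene','s3.png'); im2=save('top','t3.png')
a=cv2.resize(im[120:220,210:310],None,fx=4,fy=4,interpolation=2); b=cv2.resize(im2[180:260,300:400],None,fx=4,fy=4,interpolation=2)
b=cv2.copyMakeBorder(b,0,80,0,0,0)
cv2.imwrite('pics/z3.png',np.hstack([a,b])[:,:,::-1])
E
```

```text
t 5.9 tcp [ 0.45   -0.1646  0.2325] yaw -23.3 tilt 0.26 F [ 0.4 -0.2 -0.6] op 0.0397 q [ 0.56  0.01 -0.31  1.87  0.    1.26 -1.72]
offset [ 0.392 -0.    -0.074] rot [ 0.0005 -0.0014 -0.    ]
```

View pics/w2.png

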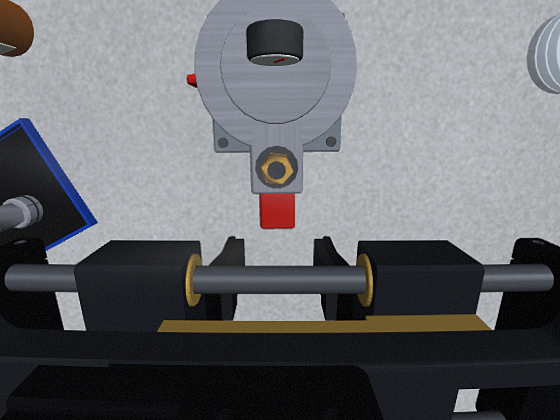

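View pics/z3.png

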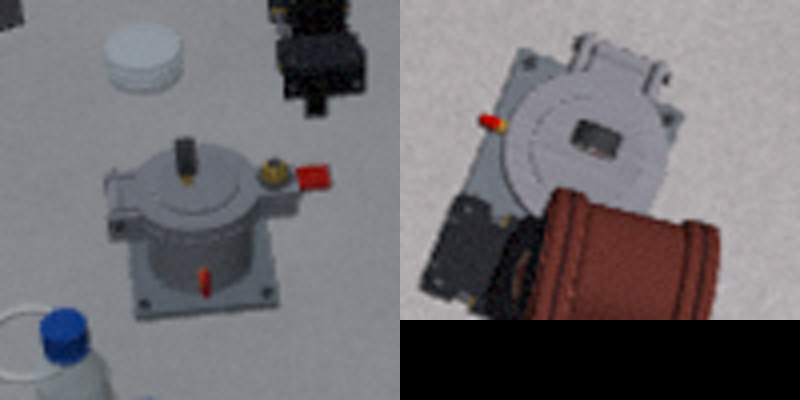

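```bash
python3 - <<'E'
from h import *
im=cv2.imread('pics/w2.png')[:,:,::-1]; crop(im,247,307,139,199,10,'w2z.png')
s=sensors.observe(); print(s['tcp_pos'])
W=campose('wrist',s); S=campose('scene')
print(atz((277.5,169.5),.133,W), tri([((277.5,169.5),W),((210+273.5/4-.4,120+169/4-.4),S)]))
print('tab',atz((277.5,211),.113,W))
E
```

```text
[ 0.44822858 -0.16416858  0.22906816]
[ 0.48421299 -0.1779592   0.133     ] (array([ 0.48573852, -0.17851089,  0.12513746]), [[-0.1, -3.4], [0.7, -0.1]])
tab [ 0.44800208 -0.16232381  0.113     ]
```

View pics/w2z.png

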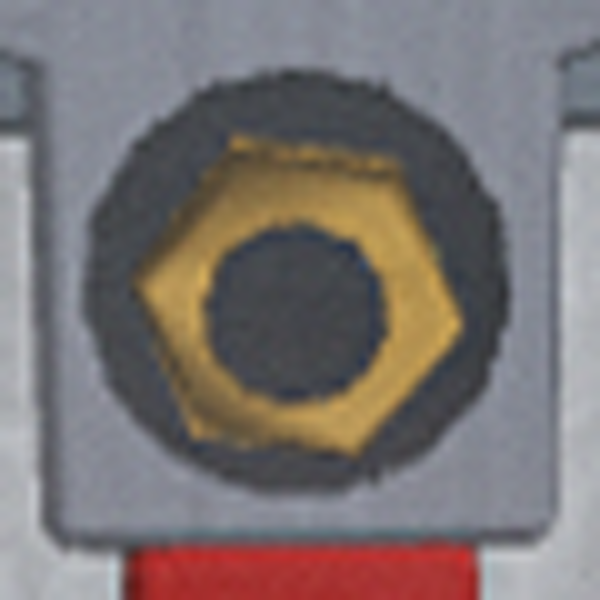

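```bash
cat > nutfit.py <<'E'
from h import *
def draw(im,W,c,yaw,fn,x0,x1,y0,y1,f=10):
    z=cv2.resize(im[y0:y1,x0:x1,::-1],None,fx=f,fy=f,interpolation=2)
    for zz,af,col in [(.115,.024,(255,0,0)),(.126,.024,(0,255,0)),(.131,.02,(0,0,255))]:
        a=np.radians(yaw+30+60*np.arange(6)); r=af/2/np.cos(np.pi/6)
        P=np.c_[c[0]+r*np.cos(a),c[1]+r*np.sin(a),np.full(6,zz)]
        p=(proj(P,W)-[x0,y0]+.5)*f; cv2.polylines(z,[p.astype(int)],True,col,1)
    a=np.radians(np.arange(0,360,10)); 
    for r,zz in ((.0185,.115),(.0075,.1335)):
        P=np.c_[c[0]+r*np.cos(a),c[1]+r*np.sin(a),np.full(36,zz)]
        p=(proj(P,W)-[x0,y0]+.5)*f; cv2.polylines(z,[p.astype(int)],True,(255,0,255),1)
    cv2.imwrite('pics/'+fn,z)
E
python3 - <<'E'
from nutfit import *
s={'tcp_pos':[.45,-.1646,.2325],'ee_rot':[.979,-.202,.002,.001]}
W=campose('wrist',s); o=np.array([247,139])
im=cv2.imread('pics/w2.png')[:,:,::-1]
c=np.array([(235,135),(395,158),(462,322),(358,455),(195,438),(135,285)])/10.-.5+.45+o
P=np.array([atz(x,.124,W) for x in c]); m=P.mean(0); print(m)
d=P-m; print(np.degrees(np.arctan2(d[:,1],d[:,0]))%60, np.linalg.norm(d,axis=1))
st=atz(np.array((293,310))/10-.05+o,.1335,W); wa=atz(np.array((297,281))/10-.05+o,.115,W); print(st,wa)
draw(im,W,st,(np.degrees(np.arctan2(d[:,1],d[:,0]))%60).mean()-30,'w2d.png',247,307,139,199)
E
```

```text
[ 0.48565801 -0.17737955  0.124     ]
[57.03493442  1.96380174 59.09874661 58.16684099  0.27091905  1.32485824] [0.01435169 0.0141117  0.01377828 0.01393242 0.01431502 0.01336759]
[ 0.48618266 -0.17734392  0.1335    ] [ 0.48606044 -0.17753844  0.115     ]
```

View pics/w2d.png

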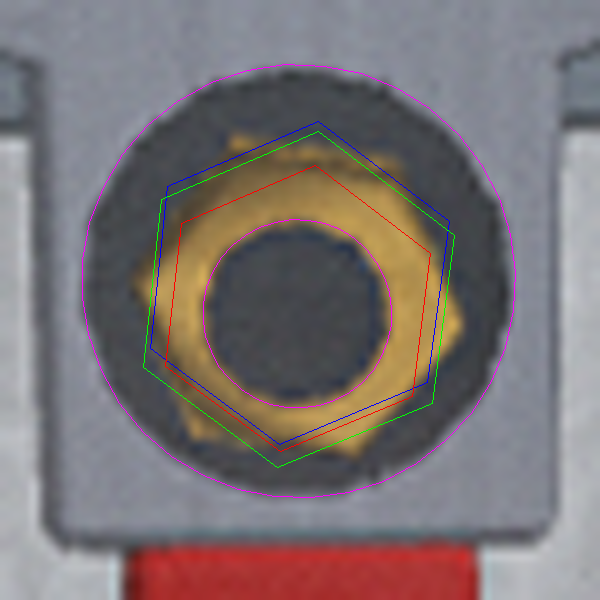

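```bash
python3 - <<'E'
from h import *
plan([.47,-.08,.24],0)
plan([.513,.145,.2],0)
E
```

```text
t 6.05 tcp [ 0.4482 -0.1642  0.2291] yaw -23.3 tilt 0.14 F [0.  0.5 0.3] op 0.0426 q [ 0.56  0.01 -0.31  1.88  0.    1.26 -1.72]
offset [-0.132 -0.859 -0.111] rot [ 0.0005  0.0006 -0.1292]
t 6.05 tcp [ 0.4482 -0.1642  0.2291] yaw -23.3 tilt 0.14 F [0.  0.5 0.3] op 0.0426 q [ 0.56  0.01 -0.31  1.88  0.    1.26 -1.72]
offset [-0.625 -3.097  0.285] rot [ 0.0005  0.0006 -0.1292]
```

Emit:
servo_tool(rows=[{"offset":[-0.05,-0.35,-0.05],"delta_rot":[0,0,-0.043]},{"offset":[-0.1,-0.7,-0.1],"delta_rot":[0,0,-0.086]},{"offset":[-0.15,-1,-0.1],"delta_rot":[0,0,-0.129]},{"offset":[-0.15,-1,-0.1],"delta_rot":[0,0,-0.129]},{"offset":[-0.15,-1,-0.1],"delta_rot":[0,0,-0.129]}], fingers=0.3)

```text
time_s: 6.68
tcp_pos: [0.4734, -0.067, 0.238]
ee_rot: [1.0, -0.001, -0.002, 0.001]
wrist_force: [-0.6, -0.1, -0.3]
opening: 0.0568
```

Emit:
servo_tool(rows=[{"offset":[0.1,-0.5,0],"delta_rot":[0,0,0]},{"offset":[0.2,-1,0.1],"delta_rot":[0,0,0]},{"offset":[0.2,-1,0.1],"delta_rot":[0,0,0]},{"offset":[0.2,-1,0.1],"delta_rot":[0,0,0]},{"offset":[0.2,-1,0.1],"delta_rot":[0,0,0]}])

```text
time_s: 7.3
tcp_pos: [0.4935, 0.0311, 0.2277]
ee_rot: [1.0, -0.003, -0.002, 0.001]
wrist_force: [-0.1, 0.5, -0.3]
opening: 0.0565
```

Emit:
servo_tool(rows=[{"offset":[0.1,-0.5,0.1],"delta_rot":[0,0,0]},{"offset":[0.2,-1,0.2],"delta_rot":[0,0,0]},{"offset":[0.2,-1,0.3],"delta_rot":[0,0,0]},{"offset":[0.2,-1,0.3],"delta_rot":[0,0,0]},{"offset":[0.2,-1,0.3],"delta_rot":[0,0,0]}])

```text
time_s: 7.92
tcp_pos: [0.5143, 0.1292, 0.1977]
ee_rot: [1.0, -0.004, -0.002, 0.001]
wrist_force: [0.3, -0.1, 0.3]
opening: 0.0566
```

```bash
python3 - <<'E'
from h import *
plan([.513,.145,.2],0)
im=save('wrist','w3.png')
E
```

```text
t 7.92 tcp [0.5143 0.1292 0.1977] yaw -0.5 tilt 0.25 F [ 0.3 -0.1  0.3] op 0.0566 q [ 0.21  0.17 -0.6   1.79  0.1   1.22 -1.99]
offset [-0.014 -0.158 -0.023] rot [ 0.0008  0.0012 -0.0026]
```

View pics/w3.png

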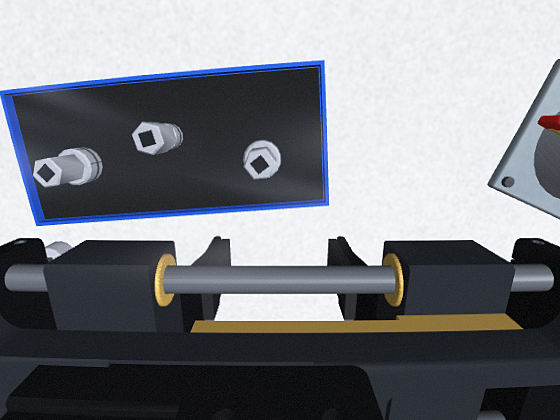

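```bash
cat >> nutfit.py <<'E'
def drawsock(im,W,c,yaw,fn,x0,x1,y0,y1,f=10,zm=.004):
    z=cv2.resize(im[y0:y1,x0:x1,::-1],None,fx=f,fy=f,interpolation=2)
    for zz,col in [(zm+.062,(0,0,255))]:
        a=np.radians(yaw+30+60*np.arange(6)); r=.013/np.cos(np.pi/6)
        P=np.c_[c[0]+r*np.cos(a),c[1]+r*np.sin(a),np.full(6,zz)]
        p=(proj(P,W)-[x0,y0]+.5)*f; cv2.polylines(z,[p.astype(int)],True,col,1)
    a=np.radians(np.arange(0,361,10))
    for r,zz in ((.0195,zm+.024),(.0195,zm)):
        P=np.c_[c[0]+r*np.cos(a),c[1]+r*np.sin(a),np.full(37,zz)]
        p=(proj(P,W)-[x0,y0]+.5)*f; cv2.polylines(z,[p.astype(int)],True,(255,0,255),1)
    cv2.imwrite('pics/'+fn,z)
E
python3 - <<'E'
from nutfit import *
im=cv2.imread('pics/w3.png')[:,:,::-1]; s={'tcp_pos':[.5143,.1292,.1977],'ee_rot':[1,-.004,-.002,.001]}
W=campose('wrist',s)
c=atz((261,163),.066,W); print(c); print('L',atz((47,173),.066,W),'A',atz((150,138),.066,W))
drawsock(im,W,c,0,'w3z.png',232,292,132,192)
E
```

```text
[0.55379014 0.14532667 0.066     ]
L [0.54730411 0.3439875  0.066     ] A [0.57697247 0.24299234 0.066     ]
```

View pics/w3z.png

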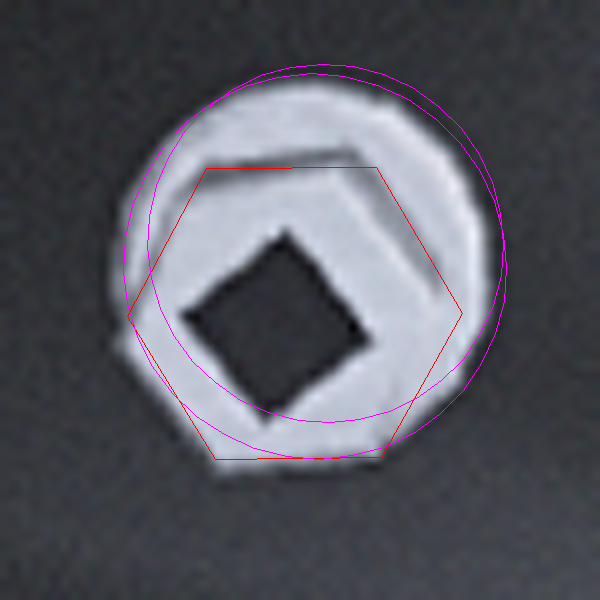

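```bash
python3 - <<'E'
from nutfit import *
im=cv2.imread('pics/w3.png')[:,:,::-1]; s={'tcp_pos':[.5143,.1292,.1977],'ee_rot':[1,-.004,-.002,.001]}
W=campose('wrist',s)
c=atz((259.2,164.4),.066,W); print(c)
drawsock(im,W,c,5,'w3z2.png',232,292,132,192)
plan([c[0],c[1],.14],35)
E
```

```text
[0.55255136 0.1469706  0.066     ]
t 7.97 tcp [0.5143 0.1295 0.1979] yaw -0.5 tilt 0.23 F [0.7 0.3 0.8] op 0.0564 q [ 0.21  0.17 -0.6   1.79  0.1   1.21 -1.99]
offset [ 0.383 -0.179  0.577] rot [ 0.0004  0.0013 -0.197 ]
```

View pics/w3z2.png

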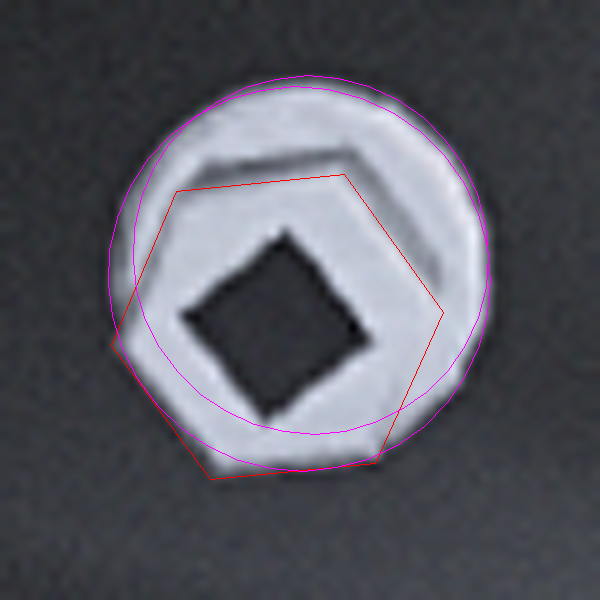

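Emit:
servo_tool(rows=[{"offset":[0.1,-0.05,0],"delta_rot":[0,0,-0.05]},{"offset":[0.2,-0.1,0.15],"delta_rot":[0,0,-0.1]},{"offset":[0.3,-0.15,0.3],"delta_rot":[0,0,-0.15]},{"offset":[0.386,-0.172,0.45],"delta_rot":[0,0,-0.197]},{"offset":[0.386,-0.172,0.6],"delta_rot":[0,0,-0.197]}])

```text
time_s: 8.6
tcp_pos: [0.5535, 0.1453, 0.1375]
ee_rot: [0.954, 0.299, -0.002, 0.001]
wrist_force: [-0.4, -0.5, -1.0]
opening: 0.0567
```

```bash
python3 - <<'E'
from nutfit import *
plan([.5528,.1463,.055],35)
im=save('wrist','w4.png')
E
```

```text
t 8.6 tcp [0.5535 0.1453 0.1375] yaw 34.9 tilt 0.2 F [-0.4 -0.5 -1. ] op 0.0567 q [ 0.21  0.33 -0.65  1.76  0.22  1.13 -1.47]
offset [ 0.003 -0.013  0.825] rot [ 0.      0.0011 -0.0008]
```

View pics/w4.png

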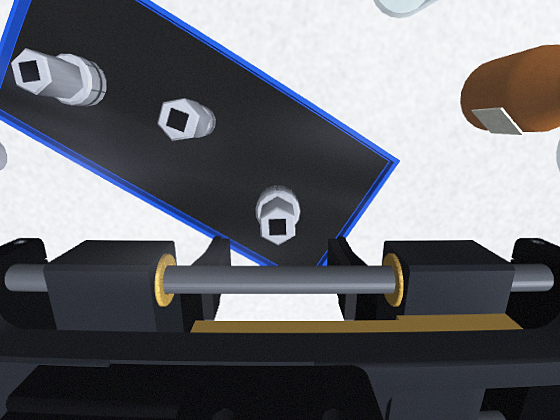

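Emit:
servo_tool(rows=[{"offset":[0.003,-0.012,0.25],"delta_rot":[0,0.001,0]},{"offset":[0.003,-0.012,0.5],"delta_rot":[0,0.001,0]},{"offset":[0.003,-0.012,0.7],"delta_rot":[0,0.001,0]},{"offset":[0.003,-0.012,0.82],"delta_rot":[0,0.001,0]},{"offset":[0.003,-0.012,0.82],"delta_rot":[0,0.001,0]}])

```text
time_s: 9.28
tcp_pos: [0.5508, 0.1457, 0.0528]
ee_rot: [0.954, 0.298, -0.002, -0.0]
wrist_force: [0.5, 0.8, 0.7]
opening: 0.0562
```

Emit:
servo_tool(rows=[{"offset":[0,0,0],"delta_rot":[0,0,0]},{"offset":[0,0,0],"delta_rot":[0,0,0]},{"offset":[0,0,0],"delta_rot":[0,0,0]},{"offset":[0,0,0],"delta_rot":[0,0,0]},{"offset":[0,0,0],"delta_rot":[0,0,0]}], fingers=-1, newtons=50)

```text
time_s: 9.9
tcp_pos: [0.551, 0.1457, 0.0531]
ee_rot: [0.955, 0.298, -0.002, 0.0]
wrist_force: [-0.3, -1.1, 2.3]
opening: 0.0256
```

```bash
python3 - <<'E'
from nutfit import *
plan([.5528,.1463,.055],35)
im=save('wrist','w5.png')
E
```

```text
t 9.9 tcp [0.551  0.1457 0.0531] yaw 34.7 tilt 0.23 F [-0.3 -1.1  2.3] op 0.0256 q [ 0.18  0.43 -0.62  1.83  0.29  0.98 -1.53]
offset [ 0.018  0.005 -0.019] rot [-0.0004  0.0012 -0.0017]
```

View pics/w5.png

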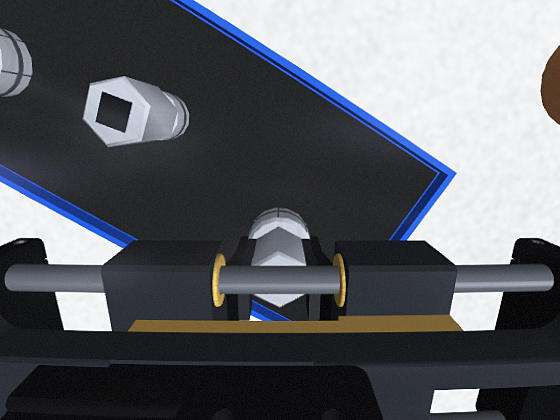

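```bash
python3 - <<'E'
from nutfit import *
s=sensors.observe()
W=campose('wrist',s); M=R.from_quat(s['ee_rot']).as_matrix(); p=np.array(s['tcp_pos'])
for x0 in (-.002,0,.002): print(x0,[proj(p+M@np.array([x0+d,0,-.013]),W)[0].round(1).tolist() for d in (.015,-.015)])
im=cv2.imread('pics/w5.png'); cv2.imwrite('pics/w5z.png',cv2.resize(im[195:320,220:340],None,fx=5,fy=4.8,interpolation=2))
E
```

```text
-0.002 [[280.4, 260.6], [280.3, 317.2]]
0 [[280.4, 256.6], [280.3, 313.7]]
0.002 [[280.4, 252.5], [280.3, 310.1]]
```

View pics/w5z.png

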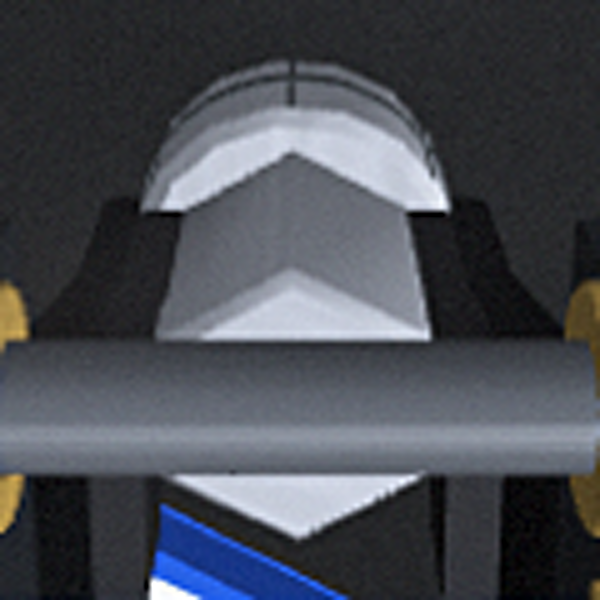

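Emit:
servo_tool(rows=[{"offset":[0,0,-0.2],"delta_rot":[0,0,0]},{"offset":[0,0,-0.45],"delta_rot":[0,0,0]},{"offset":[0,0,-0.7],"delta_rot":[0,0,0]},{"offset":[0,0,-0.95],"delta_rot":[0,0,0]},{"offset":[0,0,-1],"delta_rot":[0,0,0]}])

```text
time_s: 10.58
tcp_pos: [0.5522, 0.1463, 0.1555]
ee_rot: [0.954, 0.298, -0.0, 0.0]
wrist_force: [0.0, 0.4, -3.1]
opening: 0.0255
```

```bash
python3 - <<'E'
from nutfit import *
plan([.52,.05,.24],-.4)
plan([.4835,-.1785,.24],-.4)
save('wrist','w6.png')
E
```

```text
t 10.57 tcp [0.5522 0.1463 0.1555] yaw 34.7 tilt 0.05 F [ 0.   0.4 -3.1] op 0.0255 q [ 0.22  0.31 -0.66  1.74  0.21  1.16 -1.46]
offset [-0.814  0.609 -0.845] rot [0.0002 0.0002 0.195 ]
t 10.57 tcp [0.5522 0.1463 0.1555] yaw 34.7 tilt 0.05 F [ 0.   0.4 -3.1] op 0.0255 q [ 0.22  0.31 -0.66  1.74  0.21  1.16 -1.46]
offset [-2.415  2.279 -0.843] rot [0.0002 0.0002 0.195 ]
```

View pics/w6.png

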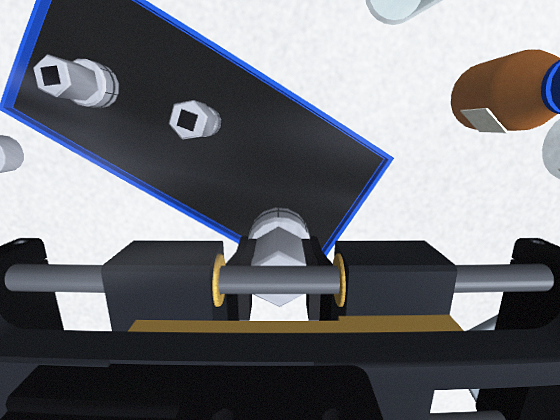

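Emit:
servo_tool(rows=[{"offset":[-0.1,0.1,-0.25],"delta_rot":[0,0,0.05]},{"offset":[-0.3,0.2,-0.5],"delta_rot":[0,0,0.1]},{"offset":[-0.55,0.4,-0.75],"delta_rot":[0,0,0.15]},{"offset":[-0.81,0.61,-0.85],"delta_rot":[0,0,0.195]},{"offset":[-0.81,0.61,-0.85],"delta_rot":[0,0,0.195]}])

```text
time_s: 11.25
tcp_pos: [0.5198, 0.0469, 0.2399]
ee_rot: [1.0, -0.006, -0.001, 0.001]
wrist_force: [-0.3, 0.6, -4.2]
opening: 0.0256
```

Emit:
servo_tool(rows=[{"offset":[-0.07,0.3,0],"delta_rot":[0,0,0]},{"offset":[-0.14,0.6,0],"delta_rot":[0,0,0]},{"offset":[-0.16,0.9,0],"delta_rot":[0,0,0]},{"offset":[-0.16,1,0],"delta_rot":[0,0,0]},{"offset":[-0.16,1,0],"delta_rot":[0,0,0]}])

```text
time_s: 11.88
tcp_pos: [0.5025, -0.0524, 0.2395]
ee_rot: [1.0, -0.006, -0.001, 0.001]
wrist_force: [-0.9, 0.8, -3.4]
opening: 0.0253
```

```bash
python3 - <<'E'
from nutfit import *
plan([.4835,-.1785,.21],-.4)
save('wrist','w7.png')
E
```

```text
t 11.88 tcp [ 0.5025 -0.0524  0.2395] yaw -0.7 tilt 0.18 F [-0.9  0.8 -3.4] op 0.0253 q [ 0.46  0.07 -0.46  1.8   0.03  1.29 -1.6 ]
offset [-0.174  1.263  0.298] rot [ 0.0006  0.0008 -0.0017]
```

View pics/w7.png

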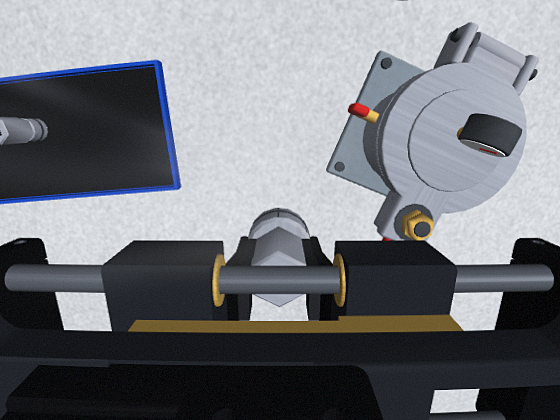

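```bash
python3 - <<'E'
from nutfit import *
s={'tcp_pos':[.5025,-.0524,.2395],'ee_rot':sensors.observe()['ee_rot']}
W=campose('wrist',s); im=cv2.imread('pics/w7.png')[:,:,::-1]
c=atz((421.5,229),.1335,W); print(c)
draw(im,W,c,29.6,'w7z.png',385,445,195,255)
E
```

```text
[ 0.48686736 -0.17579857  0.1335    ]
```

View pics/w7z.png

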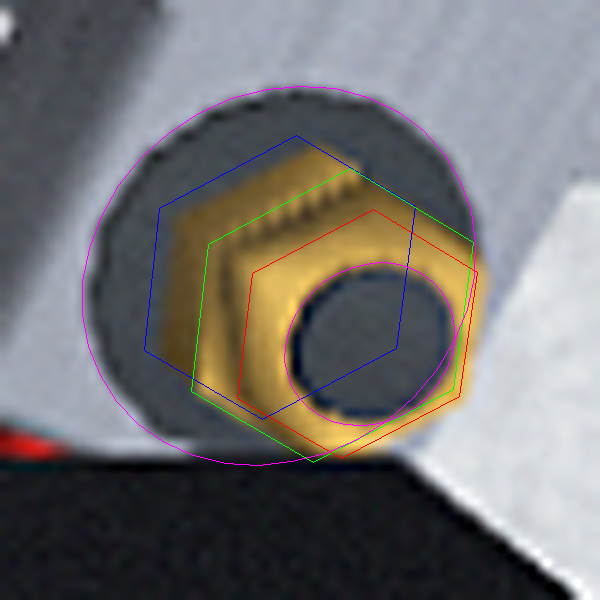

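Emit:
servo_tool(rows=[{"offset":[-0.05,0.3,0],"delta_rot":[0.0006,0.0008,-0.0017]},{"offset":[-0.1,0.6,0],"delta_rot":[0.0006,0.0008,-0.0017]},{"offset":[-0.15,0.9,0],"delta_rot":[0.0006,0.0008,-0.0017]},{"offset":[-0.17,1,0],"delta_rot":[0.0006,0.0008,-0.0017]},{"offset":[-0.17,1,0.1],"delta_rot":[0.0006,0.0008,-0.0017]}])

```text
time_s: 12.55
tcp_pos: [0.4852, -0.1505, 0.23]
ee_rot: [1.0, -0.003, 0.001, -0.0]
wrist_force: [-0.1, -0.1, -2.5]
opening: 0.0255
```

```bash
python3 - <<'E'
from nutfit import *
plan([.484,-.1772,.192],-.4)
E
```

```text
t 12.55 tcp [ 0.4852 -0.1505  0.23  ] yaw -0.3 tilt 0.09 F [-0.1 -0.1 -2.5] op 0.0255 q [ 0.57  0.07 -0.37  1.81  0.03  1.26 -1.39]
offset [-0.011  0.267  0.38 ] rot [-0.0001 -0.0005  0.0005]
```

Emit:
servo_tool(rows=[{"offset":[-0.01,0.15,0],"delta_rot":[0,0,0]},{"offset":[-0.011,0.267,0.05],"delta_rot":[0,0,0]},{"offset":[-0.011,0.267,0.2],"delta_rot":[0,0,0]},{"offset":[-0.011,0.267,0.36],"delta_rot":[0,0,0]},{"offset":[-0.011,0.267,0.36],"delta_rot":[0,0,0]}])

```text
time_s: 13.18
tcp_pos: [0.483, -0.1764, 0.192]
ee_rot: [1.0, -0.002, -0.001, -0.001]
wrist_force: [0.2, -0.5, -2.7]
opening: 0.0254
```

```bash
python3 - <<'E'
from nutfit import *
plan([.484,-.1772,.18],-.4)
a=save('wrist','w8.png'); b=save('scene','s8.png')
b=cv2.resize(b[120:190,240:310],(420,420),interpolation=2)
cv2.imwrite('pics/z8.png',np.hstack([a[180:,140:420][:240],b[:240,:]*0+b[60:300]])[:,:,::-1])
E
```

```text
t 13.18 tcp [ 0.483  -0.1764  0.192 ] yaw -0.3 tilt 0.13 F [ 0.2 -0.5 -2.7] op 0.0254 q [ 0.59  0.12 -0.35  1.84  0.04  1.19 -1.35]
offset [0.01  0.008 0.12 ] rot [-0.0005  0.0005  0.0007]
```

View pics/z8.png

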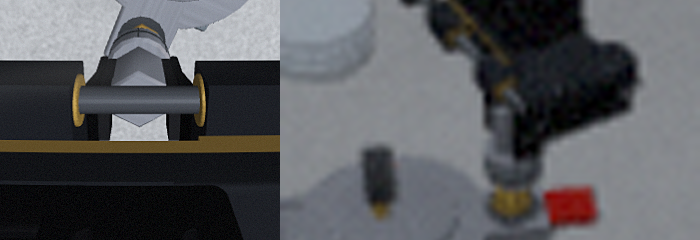

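Emit:
servo_tool(rows=[{"offset":[0.01,0.008,0.04],"delta_rot":[0,0,0]},{"offset":[0.01,0.008,0.08],"delta_rot":[0,0,0]},{"offset":[0.01,0.008,0.11],"delta_rot":[0,0,0]},{"offset":[0.01,0.008,0.13],"delta_rot":[0,0,0]},{"offset":[0.01,0.008,0.15],"delta_rot":[0,0,0]}])

```text
time_s: 13.9
tcp_pos: [0.485, -0.1776, 0.1787]
ee_rot: [1.0, -0.002, 0.001, -0.0]
wrist_force: [-0.3, -0.4, -2.5]
opening: 0.0254
```

Emit:
servo_tool(rows=[{"offset":[-0.005,0,0.02],"delta_rot":[0,0,0]},{"offset":[-0.005,0,0.03],"delta_rot":[0,0,0]},{"offset":[-0.005,0,0.04],"delta_rot":[0,0,0]},{"offset":[-0.005,0,0.05],"delta_rot":[0,0,0]},{"offset":[-0.005,0,0.06],"delta_rot":[0,0,0]}])

```text
time_s: 14.52
tcp_pos: [0.4846, -0.1776, 0.1727]
ee_rot: [1.0, -0.002, 0.001, -0.0]
wrist_force: [0.7, -0.2, -3.1]
opening: 0.0256
```

Emit:
servo_tool(rows=[{"offset":[0,0,0.02],"delta_rot":[0,0,0]},{"offset":[0,0,0.04],"delta_rot":[0,0,0]},{"offset":[0,0,0.06],"delta_rot":[0,0,0]},{"offset":[0,0,0.07],"delta_rot":[0,0,0]},{"offset":[0,0,0.08],"delta_rot":[0,0,0]}])

```text
time_s: 15.15
tcp_pos: [0.4846, -0.1776, 0.1646]
ee_rot: [1.0, -0.002, 0.001, -0.0]
wrist_force: [0.0, -0.3, -3.4]
opening: 0.0259
```

```bash
python3 - <<'E'
from nutfit import *
plan([.484,-.1772,.164],-.4)
a=save('wrist','w9.png'); b=save('scene','s9.png')
b=cv2.resize(b[120:190,240:310],(420,420),interpolation=2)
cv2.imwrite('pics/z9.png',np.hstack([a[180:,140:420][:240],b[100:340]])[:,:,::-1])
E
```

```text
t 15.15 tcp [ 0.4846 -0.1776  0.1646] yaw -0.3 tilt 0.08 F [ 0.  -0.3 -3.4] op 0.0259 q [ 0.59  0.14 -0.35  1.88  0.05  1.13 -1.36]
offset [-0.006 -0.004  0.006] rot [-0.0002 -0.0004  0.0007]
```

View pics/z9.png

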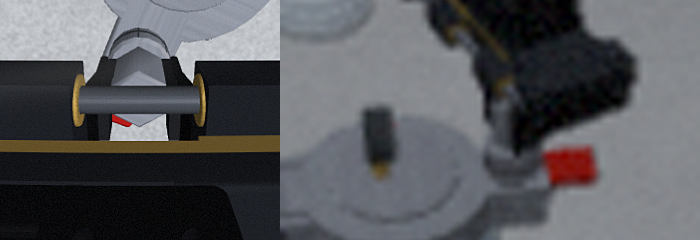

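Emit:
servo_tool(rows=[{"offset":[0,0,0.01],"delta_rot":[0,0,0]},{"offset":[0,0,0.02],"delta_rot":[0,0,0]},{"offset":[0,0,0.025],"delta_rot":[0,0,0]},{"offset":[0,0,0.03],"delta_rot":[0,0,0]},{"offset":[0,0,0.03],"delta_rot":[0,0,0]}])

```text
time_s: 15.88
tcp_pos: [0.485, -0.1777, 0.1639]
ee_rot: [1.0, -0.002, 0.001, 0.0]
wrist_force: [-8.4, 2.4, 18.2]
opening: 0.0259
```

```bash
python3 - <<'E'
from nutfit import *
plan([.484,-.1772,.164],-.4)
E
```

```text
t 15.88 tcp [ 0.485  -0.1777  0.1639] yaw -0.3 tilt 0.14 F [-8.4  2.4 18.2] op 0.0259 q [ 0.59  0.14 -0.35  1.88  0.05  1.13 -1.36]
offset [-0.01  -0.005 -0.001] rot [ 0.0001 -0.0008  0.0007]
```

```bash
python3 - <<'E'
from nutfit import *
a=save('wrist','w10.png'); b=save('scene','s10.png'); t=save('top','t10.png')
plan([.484,-.1772,.164],-.4)
a=cv2.resize(a[195:320,210:350],None,fx=2.8,fy=2.8,interpolation=2)
b=cv2.resize(b[135:180,255:305],(390,350),interpolation=2)
cv2.imwrite('pics/z10.png',np.hstack([a[:350],b])[:,:,::-1])
W=campose('scene')
# expected pixel of socket mouth/top if home vs 15 mm high
for dz in (0,.015): print(dz,proj([[.4865,-.1775,.115+dz],[.4865,-.1775,.139+dz],[.4865,-.1775,.177+dz]],W).round(1).tolist())
E
```

```text
t 16.02 tcp [ 0.4849 -0.1777  0.1639] yaw -0.3 tilt 0.14 F [-8.4  1.6 17.6] op 0.0257 q [ 0.59  0.14 -0.35  1.88  0.05  1.13 -1.36]
offset [-0.009 -0.005 -0.001] rot [ 0.0001 -0.0008  0.0007]
0 [[278.6, 163.8], [278.5, 159.3], [278.4, 151.9]]
0.015 [[278.6, 161.0], [278.5, 156.4], [278.3, 148.9]]
```

View pics/z10.png

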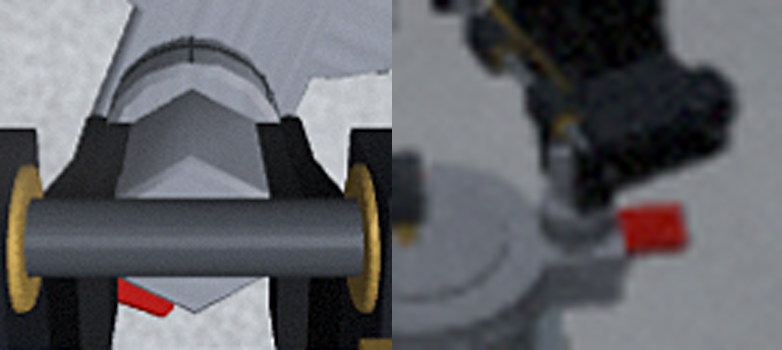

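View pics/s10.png

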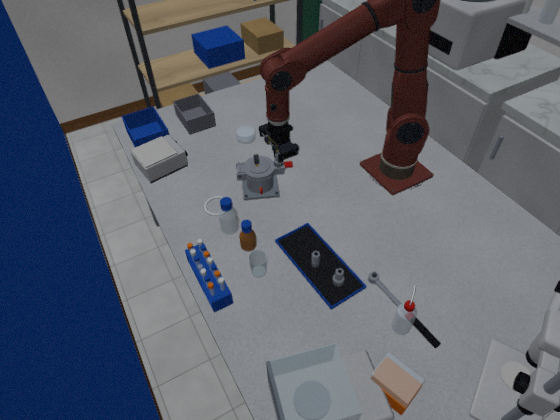

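The pictures show the sleeve flat on the lid with no brass visible, the lid level, and the other two sockets upright at (315,258) and (339,276). I'm handing in.

```bash
python3 - <<'E'
from h import *
print(order.hand_in()); s=sensors.observe(); print(s['time_s'],s['tcp_pos'],s['wrist_force'],s['opening'])
E
```

```text
the job is handed in; nothing more can be done
None
the job is handed in; nothing more can be done
```

The lid is shut and the right socket is on the nut, still held in the gripper and pushed home. I handed in at about 16 s of the 72 s allowed.

- **Lid:** I pressed the red tab down with closed fingertips until the lid met its stop, with the tab face at about 113 mm and 54 N upward force. The pictures afterwards show it level.
- **Socket:** The first wide socket I tried, the one at the tray's vessel end, fits, so nothing had to go back. I could not tell whether that is the one named b or c. The slim socket and the other wide one were never touched and still stand upright in the tray.
- **Seating:** It slid down with no resistance to a tool height of 163.9 mm. Fully home should be 164 mm, and a socket too small would have stopped near 179 mm.
- **Last checks:** The arm holds the socket down on the washer with about 18 N. Tool tilt is 0.14°, finger opening is 25.7 mm on the 26 mm flats, and no brass shows.
- **Disagreements:** The cameras' estimates of the nut's position differed by 2–3 mm. There is also a sideways force of about 8 N during the final push, probably friction on the washer. I found no other sign of binding.

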